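# Make up the egg tray and the toast tray

### The job

Make up the two breakfast trays from the things standing on the bench: on the three-bay tray lay the spoon flat in the long bay, stand the egg cup in the bigger of the two short bays and the salt shaker in the small one; on the two-bay tray stand the ramekin in the bigger bay and the jam jar in the small one. Everything stands upright on the floor of its bay (the spoon right way up), set down gently and not dropped or knocked over. Leave the caddy, the clamp-lid jar and the dustpan where they are.

Things in the scene. Friction and masses are not known exactly. Their poses are not given: they have to be found in the camera images.
- egg_cup: Turned dark wooden egg cup on a stem, 60 mm tall: foot 42 mm across, thin 20 mm stem, open hollow bowl 50 mm across at the rim and 46 mm at 36 mm height (grip the bowl, 40 to 55 mm up). Its origin is the centre of its underside, z up. 
- shaker: Slim stainless salt shaker, a 36 mm wide cylinder with a domed top pierced with small holes, 62 mm tall (straight up to 48 mm). Its origin is the centre of its underside, z up. 
- jam_jar: Small filled amber jam jar with a flat aluminium screw lid, 50 mm wide and 62 mm tall; the lid is 51 mm wide and covers the top 12 mm. Its origin is the centre of its underside, z up. 
- ramekin: Terracotta ramekin (butter pot), open straight-sided round dish 64 mm wide and 46 mm tall, wall 4 mm. Its origin is the centre of its underside, z up. 
- spoon: Dark brushed stainless egg spoon, 139 mm long, lying flat on its underside. Its x axis runs along it from the handle end (x = -70 mm) to the bowl (round, 36 mm across, centred at x = +52 mm, 9 mm tall). The handle is a flat bar 10 mm wide and 5 mm thick that arches: its top is 14 mm above the surface near x = -5 mm, which is the place to grip it across (along y). Origin on the underside plane at mid-length, z up.
- egg_tray: The egg tray: fixed wooden tray with THREE bays, 183 mm (x) by 180 mm (y), may lie at any yaw. Origin at the centre of its underside, z up. Bay floors are 4 mm above the benchtop; walls and dividers are 5 mm thick with tops at 12 mm. In its frame: long bay x -86.5 to -2.5, y -85 to 85 mm; bigger short bay x 2.5 to 86.5, y -85 to 11 mm; small bay x 2.5 to 86.5, y 16 to 85 mm.
- toast_tray: The toast tray: fixed wooden tray with TWO bays, 102 mm (x) by 179 mm (y), may lie at any yaw. Origin at the centre of its underside, z up. Bay floors are 4 mm above the benchtop; walls and divider are 5 mm thick with tops at 12 mm. In its frame both bays span x -46 to 46 mm; bigger bay y -7.5 to 84.5 mm, small bay y -84.5 to -12.5 mm.
- caddy: Oval white compost caddy with a grey vent flap and a toggle latch, 234 by 164 mm and about 210 mm tall, standing on the far left of the bench. Leave alone. Its origin is the centre of its underside, z up. 
- clamp_jar: Glass storage jar with hinged clamp lid, about 100 mm wide and 151 mm tall, on the right edge of the bench. Leave alone. Its origin is the centre of its underside, z up. 
- dustpan: Grey plastic dustpan standing upright on its flat back wall, 160 mm wide, 70 mm deep, 200 mm tall, on the right of the bench beyond the clamp jar. Leave alone. Its origin is the centre of its underside, z up. 

How it is judged:
At the end, for the whole second after the job is handed in: Each thing rests wholly within its own bay (to 2-5 mm), underside within 4 mm of the bay floor's height, upright within 0.1 rad (spoon flat, bowl up, within 0.45 rad of the long bay's direction, either way round), released and still; caddy, clamp jar and dustpan within 20 mm of their starts (x of egg_cup in the frame of egg_tray between 0.0215 and 0.0675 m and y of egg_cup in the frame of egg_tray between -0.066 and -0.008 m and z of egg_cup in the frame of egg_tray between 0 and 0.008 m and angle between each of egg_cup, shaker, spoon, ramekin, jam_jar's own z axis and vertical below 0.1 rad and linear speed of each of egg_cup, shaker, spoon, ramekin, jam_jar below 0.02 m/s and angular speed of each of egg_cup, shaker, spoon, ramekin, jam_jar below 0.2 rad/s and x of shaker in the frame of egg_tray between 0.0185 and 0.0705 m and y of shaker in the frame of egg_tray between 0.032 and 0.069 m and z of shaker in the frame of egg_tray between 0 and 0.008 m and x of spoon in the frame of egg_tray between -0.0805 and -0.0085 m and y of spoon in the frame of egg_tray between -0.02 and 0.02 m and z of spoon in the frame of egg_tray between 0 and 0.008 m and angle between the x axis of spoon and the y axis of egg_tray, either way round below 0.45 rad and x of ramekin in the frame of toast_tray between -0.018 and 0.018 m and y of ramekin in the frame of toast_tray between 0.0205 and 0.0565 m and z of ramekin in the frame of toast_tray between 0 and 0.008 m and x of jam_jar in the frame of toast_tray between -0.023 and 0.023 m and y of jam_jar in the frame of toast_tray between -0.0615 and -0.0355 m and z of jam_jar in the frame of toast_tray between 0 and 0.008 m and distance of each of caddy, clamp_jar, dustpan from where it was at the start of the episode below 0.02 m); the robot touches nothing.
It fails at once if the caddy, clamp jar or dustpan is moved by more than 20 mm or tipped (distance of any of caddy, clamp_jar, dustpan from where it was at the start of the episode above 0.02 m or angle between any of caddy, clamp_jar, dustpan's own z axis and vertical above 0.15 rad).
It fails at once if a stock piece (not the spoon) is dropped or slammed down: faster than 0.6 m/s within 40 mm of the benchtop ((height (world z) of egg_cup below 0.04 m and linear speed of egg_cup above 0.6 m/s) or (height (world z) of jam_jar below 0.04 m and linear speed of jam_jar above 0.6 m/s) or (height (world z) of ramekin below 0.04 m and linear speed of ramekin above 0.6 m/s) or (height (world z) of shaker below 0.04 m and linear speed of shaker above 0.6 m/s)).
It fails at once if a stock piece (not the spoon) is knocked over ((height (world z) of egg_cup below 0.06 m and angle between egg_cup's own z axis and vertical above 0.9 rad) or (height (world z) of jam_jar below 0.06 m and angle between jam_jar's own z axis and vertical above 0.9 rad) or (height (world z) of ramekin below 0.06 m and angle between ramekin's own z axis and vertical above 0.9 rad) or (height (world z) of shaker below 0.06 m and angle between shaker's own z axis and vertical above 0.9 rad)).
It also fails if it takes over 106 s, if anything falls off the work surface, if the arm or the gripper's body presses on something with over 40 N, if the wrist force passes 120 N, or if a joint passes its speed limit or range.

### The arm

A 7-joint arm with a two-finger parallel gripper is mounted at the origin on the work surface. World frame = base frame: x ahead of the robot, y to its left, z up, the work surface at z = 0. Lengths are in m, angles in rad, forces in N, time in s.
With the tool pointing down it reaches from about 0.425 to 0.875 m from the base axis. Payload 4.7 kg.
Tool frame: the origin (TCP) lies at the very end of the fingers, on their centre line; the grasp point (between the pads) lies 19 mm behind it; z points along the fingers, y is the direction in which the jaws open and shut (so a half turn about z gives the same grasp; the last joint's range is limited). The gripper opens to 87 mm and grips with 3 to 60 N. Pads are 19 mm wide; open, the fingers measure 117 mm over their backs; the gripper's body (75 mm by 190 mm) begins 51 mm behind the grasp point.
Start: joints at [-1.117, 0.321, -0.07, 1.45, 0.023, 1.371, -0.057], TCP at [0.277, 0.588, 0.223] pointing down, gripper open.
Joint ranges: [-2.86, 2.86], [-0.3, 2.09], [-1.38, 1.24], [0.06, 2.45], [-1.56, 4.7], [0.09, 2.05], [-2.69, 2.69]. Speed limits (rad/s): [2.57, 2.57, 3.14, 3.14, 3.14, 3.14, 3.14].

### API

Orientations are given as a unit quaternion [w, x, y, z].
In Python, from plant import * gives the robot as it stands.
- The arm moves only by the tool drive_tool, never from a script. Its argument "steps" is a list of rows, each an object with "linear": the shift along the world's x, y, z in mm, a list of three; "rotation": the turn, a rotation vector about the world's x, y, z in degrees, a list of three; "grip": the gripper command: -1 is shut, 1 is fully open, values between are in proportion. A call has 1 to 8 rows; each row is the pose to reach, as a shift and turn from the pose commanded when the call began; what a row does not reach only later rows make up. A row lasts 1/10 s, in which the tool goes at most 50 mm and 8.59 degrees, less where a joint would pass 70% of its speed; a pose out of reach is approached as far as the arm can. A call with a gripper value outside its range is refused whole. The fingers move at their own pace and stop on an object; the grip force is fixed at half the most. Time passes only in rows, so rows that repeat a pose let the fingers close. It gives the time, the measured TCP pose, the force and the opening at its end, in the units of the state.
- get_state(): the state, without advancing time (a new reading comes with each control period).
- camera(name): name is "side" or "top" or "wrist"; returns a dict with "frame" (480x640x3 uint8, red, green, blue), "intrinsics" (3x3 intrinsics, pixels), "R" (3x3) and "t" (3): a world point X has camera coordinates R X + t; the wrist camera has in their place "hand_eye" (4x4, takes a point from camera to tool coordinates, whose origin is the TCP and whose axes are the flange's). Camera axes: x right, y down, z forward; pixel columns grow to the right and rows downward; lengths in m; the calibration is good to about 2 mm. The wrist camera is an equidistant fisheye: a pixel r from the principal point sees the ray r / f radians off the axis. A picture is of the moment at which its call begins: read the wrist's pose just before it. There is no depth.
- close_job(): hands the job in, once; it reports no verdict.
Trained networks look in a picture, given as the dict that the camera call returned (one of the last four; its "shot" number tells which), for a name from the list of things; names that differ only in an ending like _2 or _b are one class to them, and where a whole thing is asked for, a point or a joint stands for the part that bears it (a point fixed in the world has none). Each returns a list of dicts, best first, with "confidence" (0 to 1); they miss things now and then, are a little off and sometimes report something else, mostly with a low value. They report only what shows in the picture. A call takes as long as a camera call.
- spot_in(picture, target): "at" ([x, y, z] in m, in world coordinates, good to about 4 mm: the middle of the surface that is visible of it).
- tip_of(picture, target): "at" ([x, y, z] in m, in world coordinates, good to about 4 mm: a listed point, or the origin of a listed thing).
The state is a dict: "t": time; "joint_pos": joint angles; "dq": joint speeds; "joint_torque": joint torques, N m; "position": TCP position; "tcp_rot": TCP orientation; "force": force on the tool from outside, world axes, zero at the start; "moment": the same for the moment, N m; "width": finger opening in m.
Only numpy, scipy, OpenCV 4.12 (cv2) and the standard library are available. Lean on these libraries where they do the work, as an engineer would, in place of code of your own. Each camera call takes 0.05 s, during which the arm holds its last target. There are 200 camera calls.

## Working session

There is one attempt and no reset: what is moved stays moved. The work goes in short steps, Python scripts to look and compute and a tool call to move; the robot and the scene stay as the last step left them, time stands still between calls to the robot, and variables do not carry over. Pictures are saved under pics/ and viewed, about 12 in all and at most 16, crops included, and the job is handed in when it is done.

Besides the shell and the picture viewer there is one more tool, called after "Request:" by a JSON object that holds its "op" and its "data", one argument or row to a line. drive_tool: Moves the arm, as the interface text tells. Its arguments: {"type":"object","properties":{"steps":{"type":"array","items":{"type":"object","properties":{"linear":{"type":"array","items":{"type":"number"}},"rotation":{"type":"array","items":{"type":"number"}},"grip":{"type":"number"}}}}},"required":["steps"]}

```bash
mkdir -p pics; ls; cat > h.py <<'E'
from plant import *
import numpy as np, cv2
def save(p,n): cv2.imwrite(f'pics/{n}.png', p["frame"][:,:,::-1])
E
python3 - <<'E'
from h import *
s=get_state(); print(s)
for c in ["top","side"]:
    p=camera(c); save(p,c+"0")
    if c=="top": print(p["intrinsics"],p["R"],p["t"])
    for n in ["egg_cup","shaker","jam_jar","ramekin","spoon","egg_tray","toast_tray","caddy","clamp_jar","dustpan"]:
        print(c,n,[(np.round(d["at"],3).tolist(),round(d["confidence"],2)) for d in tip_of(p,n)[:3]])
E
```

```text
pics
{'t': 0.0, 'joint_pos': array([-1.11688712,  0.32181818, -0.07010843,  1.45167747,  0.02263919,
        1.3707847 , -0.05689205]), 'dq': array([ 4.86128990e-04,  9.83585851e-04,  4.11949358e-04,  3.89119777e-05,
        1.17083436e-03,  1.16080041e-04, -2.39434414e-04]), 'joint_torque': array([ 2.49200612e-04, -4.91289282e+01, -4.03803606e-01, -3.12529743e+01,
       -6.39027846e-02,  4.37590457e-02,  1.84256387e-04]), 'position': array([0.27655845, 0.58762195, 0.22146359]), 'tcp_rot': array([-1.43887221e-04,  2.18102815e-01,  9.75925335e-01, -9.39171249e-04]), 'force': array([-0.51198448,  0.66366515,  0.24484837]), 'moment': array([-0.03494227, -0.07686467, -0.01555429]), 'width': 0.08687897668014097}
[[546.3802453    0.         324.4188013 ]
 [  0.         546.3802453  245.13237485]
 [  0.           0.           1.        ]] [[-1.50275570e-03 -9.99998270e-01 -1.09600047e-03]
 [-9.96406215e-01  1.59017640e-03 -8.46884085e-02]
 [ 8.46900049e-02  9.64795690e-04 -9.96406881e-01]] [0.00587523 0.53668824 1.69576717]
top egg_cup [([0.543, -0.58, -0.001], 0.65), ([0.684, -0.02, -0.00
[... 351 characters left out ...]
([0.487, 0.639, -0.001], 0.95)]
top clamp_jar [([0.382, -0.562, 0.001], 0.64)]
top dustpan [([0.543, -0.576, -0.0], 0.75), ([0.506, 0.313, -0.001], 0.58)]
side egg_cup [([0.586, 0.047, 0.0], 0.73), ([0.387, -0.561, -0.002], 0.29)]
side shaker [([0.441, 0.088, -0.001], 0.64)]
side jam_jar [([0.434, -0.082, 0.003], 0.79)]
side ramekin [([0.553, -0.056, -0.004], 0.84)]
side spoon [([0.688, -0.018, 0.002], 0.79)]
side egg_tray [([0.524, -0.304, 0.0], 0.86), ([0.493, 0.636, 0.002], 0.5)]
side toast_tray [([0.502, 0.313, -0.001], 0.84)]
side caddy [([0.491, 0.634, 0.001], 0.63), ([0.502, 0.312, -0.001], 0.6)]
side clamp_jar [([0.385, -0.561, 0.0], 0.73)]
side dustpan [([0.545, -0.579, 0.0], 0.62)]
```

View pics/top0.png

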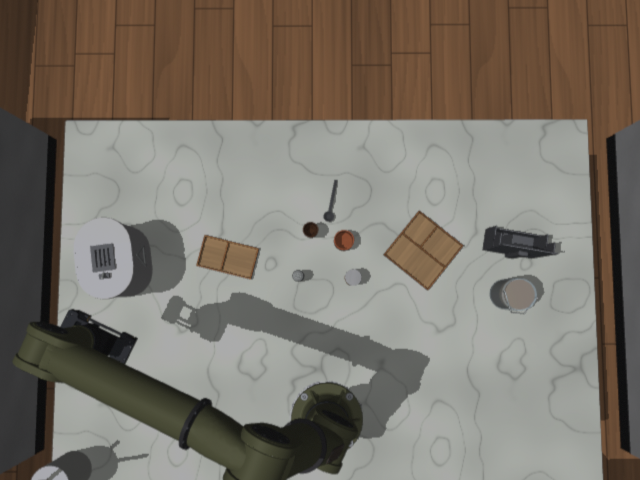

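View pics/side0.png

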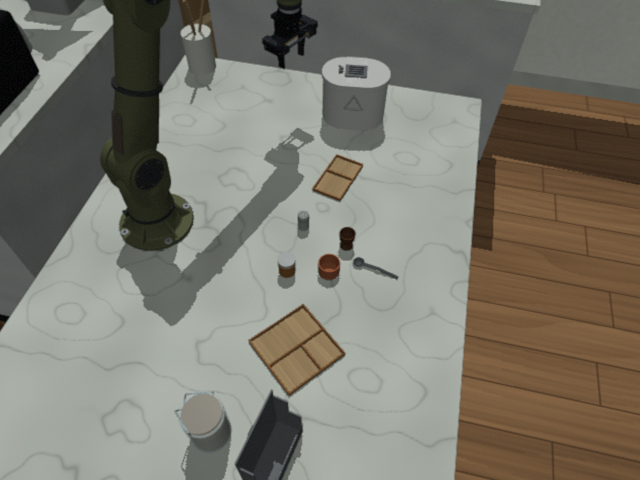

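```bash
cat >> h.py <<'E'
def topmap(p,z,x0,y0,w,hh,s):
    # image of plane z: pixel (u,v)-> x = x0 - v/s , y = y0 - u/s
    K,R,t=p["intrinsics"],p["R"],np.array(p["t"])
    M=np.array([[0,-1/s,x0],[-1/s,0,y0],[0,0,z],[0,0,1]])
    H=K@np.hstack([R,t[:,None]])@M
    return cv2.warpPerspective(p["frame"],np.linalg.inv(H),(w,hh),flags=cv2.INTER_CUBIC)
E
python3 - <<'E'
from h import *
p=camera("top"); s=1000
out=[]
for n,c,z in [("egg",(.525,-.306),.012),("toast",(.505,.313),.012),("spoon",(.685,-.018),.007)]:
    im=topmap(p,z,c[0]+.15,c[1]+.15,300,300,s)
    hsv=cv2.cvtColor(im,cv2.COLOR_RGB2HSV)
    m=((hsv[...,1]>70) if n!="spoon" else ((hsv[...,2]<100)&(hsv[...,1]<90))).astype(np.uint8)
    k,l,st,ce=cv2.connectedComponentsWithStats(m)
    i=1+np.argmax(st[1:,4]) if n!="spoon" else l[tuple(min(np.argwhere(m),key=lambda a:np.hypot(*(a-150))))]
    cn=max(cv2.findContours((l==i).astype(np.uint8),0,1)[0],key=cv2.contourArea)
    r=cv2.minAreaRect(cn); b=cv2.boxPoints(r)
    print(n,"size",r[1],"centre",c[0]+.15-r[0][1]/s,c[1]+.15-r[0][0]/s,"corners",[(round(c[0]+.15-v/s,4),round(c[1]+.15-u/s,4)) for u,v in b])
    im=im.copy(); cv2.drawContours(im,[b.astype(int)],0,(255,0,0),1); out.append(im[:,:,::-1])
cv2.imwrite("pics/trays.png",cv2.resize(np.hstack(out),(798,266)))
print(get_state()['tcp_rot'])
E
```

```text
egg size (179.17733764648438, 182.2360382080078) centre 0.5229137115478516 -0.3068638458251953 corners [(np.float32(0.5089), np.float32(-0.1798)), (np.float32(0.6501), np.float32(-0.295)), (np.float32(0.5369), np.float32(-0.4339)), (np.float32(0.3957), np.float32(-0.3187))]
toast size (178.9912872314453, 101.13735961914062) centre 0.5018823547363281 0.31202941894531244 corners [(np.float32(0.4745), np.float32(0.4111)), (np.float32(0.5726), np.float32(0.3866)), (np.float32(0.5292), np.float32(0.2129)), (np.float32(0.4311), np.float32(0.2375))]
spoon size (34.9432258605957, 135.31314086914062) centre 0.6803248291015626 -0.024018234252929677 corners [(np.float32(0.6207), np.float32(0.0124)), (np.float32(0.7501), np.float32(-0.027)), (np.float32(0.74), np.float32(-0.0604)), (np.float32(0.6105), np.float32(-0.0211))]
[2.20741137e-05 2.18133002e-01 9.75919050e-01 1.42774239e-05]
```

View pics/trays.png

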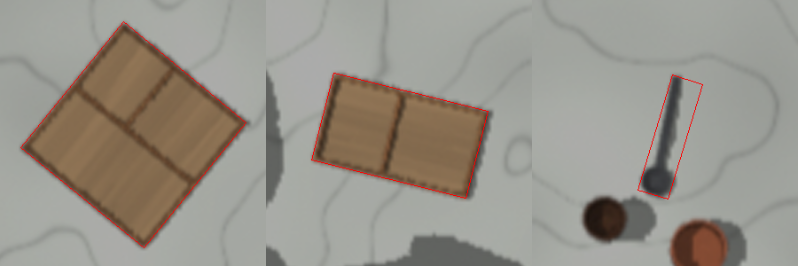

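Request:
{"op": "drive_tool", "data": {
  "steps": [
    {"linear": [40,-60,0],"rotation": [0,0,0],"grip": 0.15},
    {"linear": [80,-110,0],"rotation": [0,0,7],"grip": 0.15},
    {"linear": [105,-150,0],"rotation": [0,0,14],"grip": 0.15},
    {"linear": [130,-190,0],"rotation": [0,0,14],"grip": 0.15},
    {"linear": [155,-230,0],"rotation": [0,0,14],"grip": 0.15},
    {"linear": [180,-270,0],"rotation": [0,0,14],"grip": 0.15},
    {"linear": [205,-305,0],"rotation": [0,0,14],"grip": 0.15},
    {"linear": [205,-305,0],"rotation": [0,0,14],"grip": 0.15}
  ]
}}

```text
t: 1.95
position: [0.4854, 0.2767, 0.2231]
tcp_rot: [0.001, 0.102, 0.995, -0.001]
force: [-0.3, -0.4, -0.9]
width: 0.0502
```

Request:
{"op": "drive_tool", "data": {
  "steps": [
    {"linear": [206,-303,-80],"rotation": [0,0,0],"grip": 0.15},
    {"linear": [206,-303,-80],"rotation": [0,0,0],"grip": 0.15},
    {"linear": [206,-303,-80],"rotation": [0,0,0],"grip": 0.15},
    {"linear": [206,-303,-80],"rotation": [0,0,0],"grip": 0.15},
    {"linear": [206,-303,-80],"rotation": [0,0,0],"grip": 0.15},
    {"linear": [206,-303,-80],"rotation": [0,0,0],"grip": 0.15},
    {"linear": [206,-303,-80],"rotation": [0,0,0],"grip": 0.15},
    {"linear": [206,-303,-80],"rotation": [0,0,0],"grip": 0.15}
  ]
}}

```text
t: 2.75
position: [0.6887, -0.0258, 0.1413]
tcp_rot: [-0.0, 0.1, 0.995, -0.002]
force: [-0.3, -0.1, 0.1]
width: 0.0501
```

```bash
cat >> h.py <<'E'
def st():
    s=get_state(); w,x,y,z=s["tcp_rot"]
    ty=np.array([2*(x*y-w*z),1-2*(x*x+z*z),2*(y*z+w*x)]); tz=np.array([2*(x*z+w*y),2*(y*z-w*x),1-2*(x*x+y*y)])
    print("t",round(s["t"],2),"pos",np.round(s["position"]*1000,1),"head",round(float(np.degrees(np.arctan2(ty[1],ty[0]))),1),"tz",np.round(tz,3),"w",round(s["width"]*1000,1),"F",np.round(s["force"],1)); return s
E
python3 - <<'E'
from h import *
st(); p=camera("wrist"); save(p,"w1")
E
```

```text
t 2.75 pos [688.7 -25.8 141.3] head 78.5 tz [-0.001 -0.003 -1.   ] w 50.1 F [-0.3 -0.1  0.1]
```

View pics/w1.png

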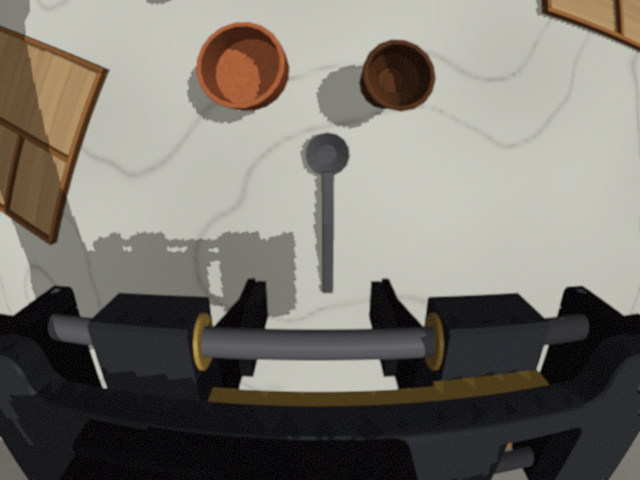

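```bash
cat >> h.py <<'E'
from scipy.spatial.transform import Rotation as Rn
def wray(p,s,uv,z):
    K=p["intrinsics"]; d=(np.array(uv)-K[:2,2]); r=np.hypot(*d); th=r/K[0,0]
    v=np.array([*(np.sin(th)*d/r),np.cos(th)]); E=p["hand_eye"]
    w,x,y,q=s["tcp_rot"]; R=Rn.from_quat([x,y,q,w]).as_matrix()
    o=R@E[:3,3]+s["position"]; v=R@E[:3,:3]@v
    return np.round((o+v*(z-o[2])/v[2])*1000,1)
E
python3 - <<'E'
from h import *
s=get_state(); p=camera("wrist")
print("bowl",wray(p,s,(328,153),.005),"tip",wray(p,s,(327,291),.003),"mid",wray(p,s,(327,222),.014))
for n in ["spoon","egg_cup","ramekin"]: print(n,[(np.round(d["at"],3).tolist(),round(d["confidence"],2)) for d in tip_of(p,n)[:2]])
E
```

```text
bowl [633.6 -10.7   5. ] tip [752.2 -35.3   3. ] mid [687.  -22.5  14. ]
spoon [([0.684, -0.016, -0.004], 0.78)]
egg_cup [([0.586, 0.048, 0.004], 0.78), ([0.688, -0.019, -0.003], 0.45)]
ramekin [([0.557, -0.051, -0.001], 0.92)]
```

Request:
{"op": "drive_tool", "data": {
  "steps": [
    {"linear": [1,4,-40],"rotation": [0,0,0],"grip": 0.15},
    {"linear": [1,4,-80],"rotation": [0,0,0],"grip": 0.15},
    {"linear": [1,4,-110],"rotation": [0,0,0],"grip": 0.15},
    {"linear": [1,4,-125],"rotation": [0,0,0],"grip": 0.15},
    {"linear": [1,4,-131],"rotation": [0,0,0],"grip": 0.15},
    {"linear": [1,4,-135],"rotation": [0,0,0],"grip": 0.15},
    {"linear": [1,4,-136],"rotation": [0,0,0],"grip": 0.15},
    {"linear": [1,4,-136],"rotation": [0,0,0],"grip": -0.3}
  ]
}}

```text
t: 3.8
position: [0.6899, -0.0158, 0.0082]
tcp_rot: [0.001, 0.098, 0.995, 0.0]
force: [0.1, 0.4, 0.4]
width: 0.0467
```

Request:
{"op": "drive_tool", "data": {
  "steps": [
    {"linear": [0,0,0],"rotation": [0,0,0],"grip": -1},
    {"linear": [0,0,0],"rotation": [0,0,0],"grip": -1},
    {"linear": [0,0,0],"rotation": [0,0,0],"grip": -1},
    {"linear": [0,0,0],"rotation": [0,0,0],"grip": -1},
    {"linear": [0,0,0],"rotation": [0,0,0],"grip": -1},
    {"linear": [0,0,10],"rotation": [0,0,0],"grip": -1},
    {"linear": [0,0,40],"rotation": [0,0,0],"grip": -1},
    {"linear": [0,0,80],"rotation": [0,0,0],"grip": -1}
  ]
}}

```text
t: 4.6
position: [0.6869, -0.0157, 0.0856]
tcp_rot: [-0.002, 0.098, 0.995, -0.0]
force: [0.4, 0.2, 0.5]
width: 0.0088
```

Request:
{"op": "drive_tool", "data": {
  "steps": [
    {"linear": [-12,-16,20],"rotation": [0,0,-8],"grip": -1},
    {"linear": [-25,-32,30],"rotation": [0,0,-16],"grip": -1},
    {"linear": [-37,-48,30],"rotation": [0,0,-24],"grip": -1},
    {"linear": [-50,-64,30],"rotation": [0,0,-32],"grip": -1},
    {"linear": [-62,-80,30],"rotation": [0,0,-40],"grip": -1},
    {"linear": [-75,-96,30],"rotation": [0,0,-48],"grip": -1},
    {"linear": [-87,-112,30],"rotation": [0,0,-56],"grip": -1},
    {"linear": [-100,-130,30],"rotation": [0,0,-59],"grip": -1}
  ]
}}

```text
t: 5.4
position: [0.5885, -0.1461, 0.1172]
tcp_rot: [0.0, 0.576, 0.818, 0.0]
force: [-0.2, -0.9, -0.6]
width: 0.0092
```

Request:
{"op": "drive_tool", "data": {
  "steps": [
    {"linear": [-15,-20,0],"rotation": [0,0,-8],"grip": -1},
    {"linear": [-30,-40,0],"rotation": [0,0,-16],"grip": -1},
    {"linear": [-45,-60,0],"rotation": [0,0,-24],"grip": -1},
    {"linear": [-60,-80,0],"rotation": [0,0,-32],"grip": -1},
    {"linear": [-75,-100,0],"rotation": [0,0,-40],"grip": -1},
    {"linear": [-90,-118,0],"rotation": [0,0,-48],"grip": -1},
    {"linear": [-97,-129,0],"rotation": [0,0,-56],"grip": -1},
    {"linear": [-97,-129,0],"rotation": [0,0,-59],"grip": -1}
  ]
}}

```text
t: 6.2
position: [0.4897, -0.2779, 0.1173]
tcp_rot: [0.0, 0.905, 0.426, -0.0]
force: [0.7, 0.2, -0.4]
width: 0.0091
```

Request:
{"op": "drive_tool", "data": {
  "steps": [
    {"linear": [0,0,0],"rotation": [0,0,0],"grip": -1},
    {"linear": [0,0,0],"rotation": [0,0,0],"grip": -1}
  ]
}}

```text
t: 6.4
position: [0.4919, -0.2747, 0.1168]
tcp_rot: [0.0, 0.903, 0.43, 0.0]
force: [0.3, 1.0, -0.2]
width: 0.0093
```

```bash
python3 - <<'E'
from h import *
st(); p=camera("wrist"); save(p,"w2")
E
```

```text
t 6.4 pos [ 491.9 -274.7  116.8] head -39.1 tz [ 0.  0. -1.] w 9.3 F [ 0.3  1.  -0.2]
```

View pics/w2.png

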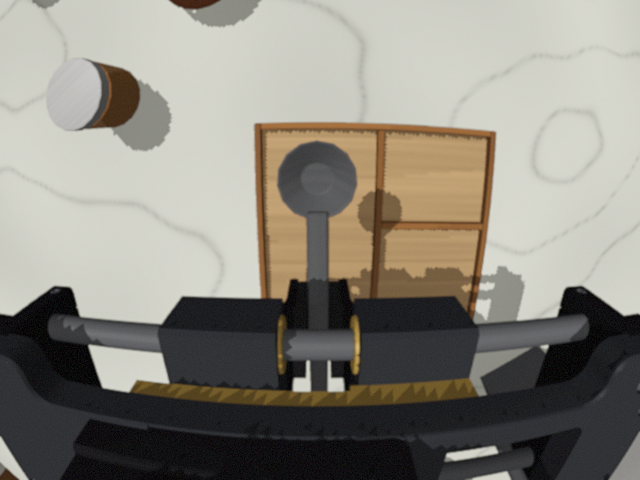

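Request:
{"op": "drive_tool", "data": {
  "steps": [
    {"linear": [-6,-8,-30],"rotation": [0,0,0],"grip": -1},
    {"linear": [-6,-8,-60],"rotation": [0,0,0],"grip": -1},
    {"linear": [-6,-8,-80],"rotation": [0,0,0],"grip": -1},
    {"linear": [-6,-8,-92],"rotation": [0,0,0],"grip": -1},
    {"linear": [-6,-8,-100],"rotation": [0,0,0],"grip": -1},
    {"linear": [-6,-8,-104],"rotation": [0,0,0],"grip": -1},
    {"linear": [-6,-8,-105],"rotation": [0,0,0],"grip": -1},
    {"linear": [-6,-8,-105],"rotation": [0,0,0],"grip": -1}
  ]
}}

```text
t: 7.25
position: [0.4863, -0.2831, 0.0122]
tcp_rot: [0.0, 0.903, 0.429, 0.0]
force: [-0.4, 0.0, 0.1]
width: 0.0092
```

Request:
{"op": "drive_tool", "data": {
  "steps": [
    {"linear": [0,0,0],"rotation": [0,0,0],"grip": -0.5},
    {"linear": [0,0,0],"rotation": [0,0,0],"grip": -0.3},
    {"linear": [0,0,0],"rotation": [0,0,0],"grip": -0.3},
    {"linear": [0,0,5],"rotation": [0,0,0],"grip": -0.3},
    {"linear": [0,0,30],"rotation": [0,0,0],"grip": -0.3},
    {"linear": [0,0,70],"rotation": [0,0,0],"grip": 0},
    {"linear": [0,0,110],"rotation": [0,0,0],"grip": 0.5},
    {"linear": [0,0,130],"rotation": [0,0,0],"grip": 0.5}
  ]
}}

```text
t: 8.05
position: [0.4871, -0.2841, 0.1455]
tcp_rot: [0.002, 0.903, 0.429, 0.002]
force: [0.5, -0.1, -0.0]
width: 0.0472
```

```bash
python3 - <<'E'
from h import *
st(); p=camera("wrist"); save(p,"w3")
for n in ["spoon"]: print(n,[(np.round(d["at"],3).tolist(),round(d["confidence"],2)) for d in tip_of(p,n)[:2]])
E
```

```text
t 8.05 pos [ 487.1 -284.1  145.5] head -39.2 tz [ 0.005 -0.002 -1.   ] w 47.2 F [ 0.5 -0.1 -0. ]
spoon []
```

View pics/w3.png

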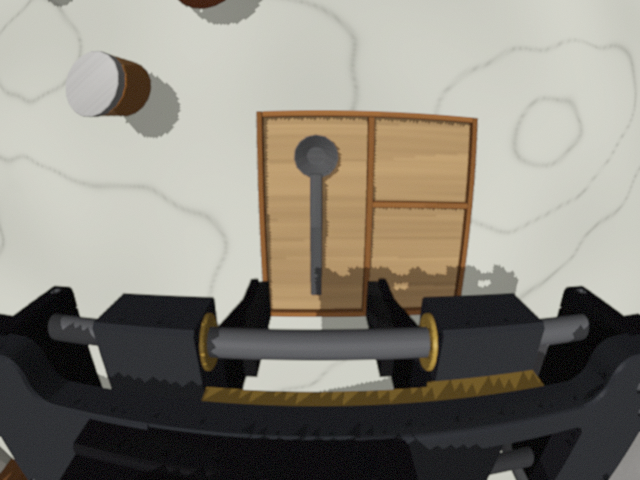

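Request:
{"op": "drive_tool", "data": {
  "steps": [
    {"linear": [10,45,0],"rotation": [0,0,4],"grip": 0.6},
    {"linear": [20,90,0],"rotation": [0,0,8],"grip": 0.6},
    {"linear": [20,135,0],"rotation": [0,0,12],"grip": 0.6},
    {"linear": [15,180,0],"rotation": [0,0,16],"grip": 0.6},
    {"linear": [0,225,0],"rotation": [0,0,20],"grip": 0.6},
    {"linear": [-15,270,0],"rotation": [0,0,25],"grip": 0.6},
    {"linear": [-30,315,0],"rotation": [0,0,25],"grip": 0.6},
    {"linear": [-40,355,0],"rotation": [0,0,25],"grip": 0.6}
  ]
}}

```text
t: 8.95
position: [0.4437, 0.0743, 0.1407]
tcp_rot: [-0.001, 0.789, 0.615, -0.0]
force: [0.8, 0.5, -0.8]
width: 0.0699
```

Request:
{"op": "drive_tool", "data": {
  "steps": [
    {"linear": [-6,16,-20],"rotation": [0,0,0],"grip": 0.6},
    {"linear": [-6,16,-40],"rotation": [0,0,0],"grip": 0.6},
    {"linear": [-6,16,-40],"rotation": [0,0,0],"grip": 0.6}
  ]
}}

```text
t: 9.25
position: [0.4367, 0.0879, 0.0986]
tcp_rot: [-0.001, 0.789, 0.615, -0.003]
force: [-0.8, -0.2, 0.1]
width: 0.0695
```

```bash
python3 - <<'E'
from h import *
st(); p=camera("wrist"); save(p,"w4")
for n in ["shaker","egg_cup","ramekin","jam_jar"]: print(n,[(np.round(d["at"],3).tolist(),round(d["confidence"],2)) for d in tip_of(p,n)[:2]])
E
```

```text
t 9.25 pos [436.7  87.9  98.6] head -14.1 tz [-0.006 -0.003 -1.   ] w 69.5 F [-0.8 -0.2  0.1]
shaker [([0.438, 0.089, 0.0], 0.95)]
egg_cup [([0.581, 0.048, 0.003], 0.7)]
ramekin []
jam_jar []
```

View pics/w4.png

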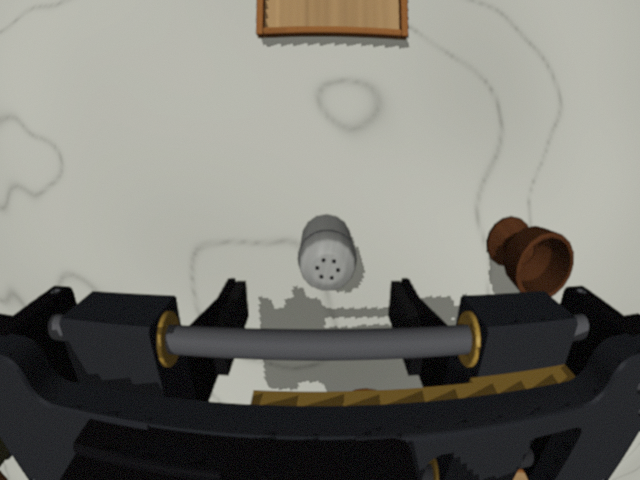

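Request:
{"op": "drive_tool", "data": {
  "steps": [
    {"linear": [1,0,-25],"rotation": [0,0,0],"grip": 0.6},
    {"linear": [1,0,-50],"rotation": [0,0,0],"grip": 0.6},
    {"linear": [1,0,-70],"rotation": [0,0,0],"grip": 0.6},
    {"linear": [1,0,-80],"rotation": [0,0,0],"grip": 0.6},
    {"linear": [1,0,-85],"rotation": [0,0,0],"grip": 0.6},
    {"linear": [1,0,-85],"rotation": [0,0,0],"grip": 0.6},
    {"linear": [1,0,-85],"rotation": [0,0,0],"grip": 0.2},
    {"linear": [1,0,-85],"rotation": [0,0,0],"grip": 0}
  ]
}}

```text
t: 10.3
position: [0.4416, 0.0885, 0.0175]
tcp_rot: [0.0, 0.789, 0.614, 0.001]
force: [0.3, -0.2, -0.3]
width: 0.0604
```

Request:
{"op": "drive_tool", "data": {
  "steps": [
    {"linear": [0,0,0],"rotation": [0,0,0],"grip": -0.2},
    {"linear": [0,0,0],"rotation": [0,0,0],"grip": -1},
    {"linear": [0,0,0],"rotation": [0,0,0],"grip": -1},
    {"linear": [0,0,0],"rotation": [0,0,0],"grip": -1},
    {"linear": [0,0,10],"rotation": [0,0,0],"grip": -1},
    {"linear": [0,0,35],"rotation": [0,0,0],"grip": -1},
    {"linear": [0,0,70],"rotation": [0,0,0],"grip": -1},
    {"linear": [0,0,100],"rotation": [0,0,0],"grip": -1}
  ]
}}

```text
t: 11.1
position: [0.4405, 0.0879, 0.1183]
tcp_rot: [0.0, 0.789, 0.614, -0.0]
force: [0.4, 1.3, -1.4]
width: 0.035
```

Request:
{"op": "drive_tool", "data": {
  "steps": [
    {"linear": [12,-28,0],"rotation": [0,0,0],"grip": -1},
    {"linear": [27,-68,0],"rotation": [0,0,-5],"grip": -1},
    {"linear": [43,-110,0],"rotation": [0,0,-10],"grip": -1},
    {"linear": [60,-153,0],"rotation": [0,0,-15],"grip": -1},
    {"linear": [77,-197,0],"rotation": [0,0,-20],"grip": -1},
    {"linear": [94,-240,0],"rotation": [0,0,-25],"grip": -1},
    {"linear": [110,-283,0],"rotation": [0,0,-25],"grip": -1},
    {"linear": [126,-325,0],"rotation": [0,0,-25],"grip": -1}
  ]
}}

```text
t: 11.9
position: [0.5672, -0.2381, 0.1169]
tcp_rot: [-0.0, 0.903, 0.429, -0.0]
force: [0.2, -0.1, -0.5]
width: 0.0355
```

Request:
{"op": "drive_tool", "data": {
  "steps": [
    {"linear": [12,-35,0],"rotation": [0,0,0],"grip": -1},
    {"linear": [20,-54,0],"rotation": [0,0,0],"grip": -1},
    {"linear": [22,-60,-20],"rotation": [0,0,0],"grip": -1},
    {"linear": [22,-60,-40],"rotation": [0,0,0],"grip": -1},
    {"linear": [22,-60,-60],"rotation": [0,0,0],"grip": -1},
    {"linear": [22,-60,-60],"rotation": [0,0,0],"grip": -1}
  ]
}}

```text
t: 12.5
position: [0.586, -0.2933, 0.0521]
tcp_rot: [-0.003, 0.903, 0.43, -0.002]
force: [-0.5, 0.8, -1.6]
width: 0.0352
```

```bash
python3 - <<'E'
from h import *
st()
E
```

```text
t 12.5 pos [ 586.  -293.3   52.1] head -39.1 tz [-0.007  0.004 -1.   ] w 35.2 F [-0.5  0.8 -1.6]
```

Request:
{"op": "drive_tool", "data": {
  "steps": [
    {"linear": [0,0,-10],"rotation": [0,0,0],"grip": -1},
    {"linear": [0,0,-20],"rotation": [0,0,0],"grip": -1},
    {"linear": [0,0,-28],"rotation": [0,0,0],"grip": -1},
    {"linear": [0,0,-33],"rotation": [0,0,0],"grip": -1},
    {"linear": [0,0,-35],"rotation": [0,0,0],"grip": -1},
    {"linear": [0,0,-36],"rotation": [0,0,0],"grip": -1},
    {"linear": [0,0,-36],"rotation": [0,0,0],"grip": -1},
    {"linear": [0,0,-36],"rotation": [0,0,0],"grip": -1}
  ]
}}

```text
t: 13.3
position: [0.5892, -0.2972, 0.021]
tcp_rot: [0.001, 0.903, 0.429, 0.0]
force: [-0.1, -0.4, -0.7]
width: 0.0353
```

Request:
{"op": "drive_tool", "data": {
  "steps": [
    {"linear": [0,0,0],"rotation": [0,0,0],"grip": -0.1},
    {"linear": [0,0,0],"rotation": [0,0,0],"grip": 0.3},
    {"linear": [0,0,0],"rotation": [0,0,0],"grip": 0.5},
    {"linear": [0,0,5],"rotation": [0,0,0],"grip": 0.6},
    {"linear": [0,0,25],"rotation": [0,0,0],"grip": 0.6},
    {"linear": [0,0,60],"rotation": [0,0,0],"grip": 0.6},
    {"linear": [0,0,100],"rotation": [0,0,0],"grip": 0.6},
    {"linear": [0,0,120],"rotation": [0,0,0],"grip": 0.6}
  ]
}}

```text
t: 14.1
position: [0.5901, -0.2981, 0.1449]
tcp_rot: [0.002, 0.903, 0.429, 0.002]
force: [0.4, -1.5, -0.2]
width: 0.069
```

```bash
python3 - <<'E'
from h import *
st(); p=camera("wrist"); save(p,"w5")
for n in ["shaker","egg_cup"]: print(n,[(np.round(d["at"],3).tolist(),round(d["confidence"],2)) for d in tip_of(p,n)[:2]])
E
```

```text
t 14.1 pos [ 590.1 -298.1  144.9] head -39.2 tz [ 0.005 -0.002 -1.   ] w 69.0 F [ 0.4 -1.5 -0.2]
shaker [([0.59, -0.297, 0.002], 0.88)]
egg_cup []
```

View pics/w5.png

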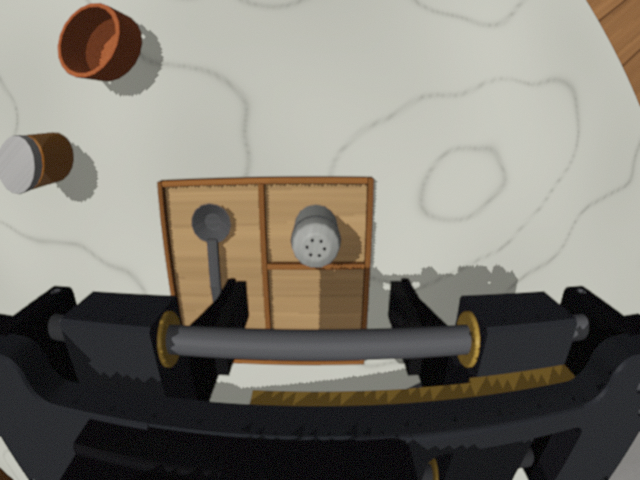

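Request:
{"op": "drive_tool", "data": {
  "steps": [
    {"linear": [0,45,0],"rotation": [0,0,5],"grip": 0.65},
    {"linear": [-1,90,0],"rotation": [0,0,10],"grip": 0.65},
    {"linear": [-2,135,0],"rotation": [0,0,15],"grip": 0.65},
    {"linear": [-3,180,0],"rotation": [0,0,20],"grip": 0.65},
    {"linear": [-4,225,0],"rotation": [0,0,25],"grip": 0.65},
    {"linear": [-5,270,0],"rotation": [0,0,25],"grip": 0.65},
    {"linear": [-6,310,0],"rotation": [0,0,25],"grip": 0.65},
    {"linear": [-6,340,0],"rotation": [0,0,25],"grip": 0.65}
  ]
}}

```text
t: 15.05
position: [0.5813, 0.0469, 0.1391]
tcp_rot: [-0.001, 0.788, 0.616, -0.001]
force: [-0.9, -0.2, -0.3]
width: 0.0721
```

Request:
{"op": "drive_tool", "data": {
  "steps": [
    {"linear": [0,5,-15],"rotation": [0,0,0],"grip": 0.65},
    {"linear": [0,5,-30],"rotation": [0,0,0],"grip": 0.65},
    {"linear": [0,5,-30],"rotation": [0,0,0],"grip": 0.65},
    {"linear": [0,5,-30],"rotation": [0,0,0],"grip": 0.65}
  ]
}}

```text
t: 15.45
position: [0.5821, 0.0457, 0.1095]
tcp_rot: [0.0, 0.79, 0.613, -0.001]
force: [0.3, -0.3, 1.2]
width: 0.0719
```

```bash
python3 - <<'E'
from h import *
st(); p=camera("wrist"); save(p,"w6")
for n in ["egg_cup","ramekin"]: print(n,[(np.round(d["at"],3).tolist(),round(d["confidence"],2)) for d in tip_of(p,n)[:2]])
E
```

```text
t 15.45 pos [582.1  45.7 109.5] head -14.4 tz [-0.002 -0.002 -1.   ] w 71.9 F [ 0.3 -0.3  1.2]
egg_cup [([0.586, 0.049, 0.001], 0.7)]
ramekin [([0.554, -0.049, 0.002], 0.55)]
```

View pics/w6.png

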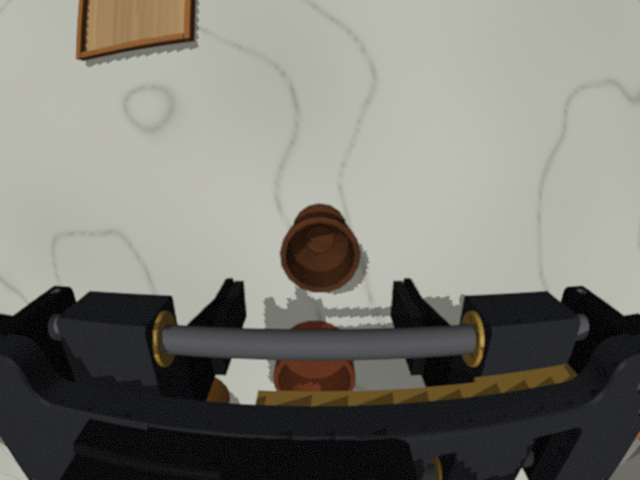

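Request:
{"op": "drive_tool", "data": {
  "steps": [
    {"linear": [1,2,-25],"rotation": [0,0,0],"grip": 0.65},
    {"linear": [1,2,-50],"rotation": [0,0,0],"grip": 0.65},
    {"linear": [1,2,-70],"rotation": [0,0,0],"grip": 0.65},
    {"linear": [1,2,-80],"rotation": [0,0,0],"grip": 0.65},
    {"linear": [1,2,-83],"rotation": [0,0,0],"grip": 0.65},
    {"linear": [1,2,-83],"rotation": [0,0,0],"grip": 0.65},
    {"linear": [1,2,-83],"rotation": [0,0,0],"grip": 0.3},
    {"linear": [1,2,-83],"rotation": [0,0,0],"grip": 0.2}
  ]
}}

```text
t: 16.4
position: [0.5847, 0.0503, 0.0287]
tcp_rot: [0.0, 0.789, 0.614, 0.001]
force: [-0.7, -0.4, -0.7]
width: 0.0626
```

Request:
{"op": "drive_tool", "data": {
  "steps": [
    {"linear": [0,0,0],"rotation": [0,0,0],"grip": 0},
    {"linear": [0,0,0],"rotation": [0,0,0],"grip": -1},
    {"linear": [0,0,0],"rotation": [0,0,0],"grip": -1},
    {"linear": [0,0,0],"rotation": [0,0,0],"grip": -1},
    {"linear": [0,0,10],"rotation": [0,0,0],"grip": -1},
    {"linear": [0,0,35],"rotation": [0,0,0],"grip": -1},
    {"linear": [0,0,70],"rotation": [0,0,0],"grip": -1},
    {"linear": [0,0,110],"rotation": [0,0,0],"grip": -1}
  ]
}}

```text
t: 17.2
position: [0.5826, 0.0498, 0.1381]
tcp_rot: [-0.0, 0.789, 0.614, -0.001]
force: [0.3, 0.2, -0.3]
width: 0.0455
```

Request:
{"op": "drive_tool", "data": {
  "steps": [
    {"linear": [-4,-28,0],"rotation": [0,0,0],"grip": -1},
    {"linear": [-8,-70,0],"rotation": [0,0,-5],"grip": -1},
    {"linear": [-13,-113,0],"rotation": [0,0,-10],"grip": -1},
    {"linear": [-18,-157,0],"rotation": [0,0,-15],"grip": -1},
    {"linear": [-23,-200,0],"rotation": [0,0,-20],"grip": -1},
    {"linear": [-29,-245,0],"rotation": [0,0,-25],"grip": -1},
    {"linear": [-34,-290,0],"rotation": [0,0,-25],"grip": -1},
    {"linear": [-40,-335,0],"rotation": [0,0,-25],"grip": -1}
  ]
}}

```text
t: 18.0
position: [0.5434, -0.2862, 0.1381]
tcp_rot: [-0.0, 0.903, 0.429, 0.0]
force: [0.1, 0.6, -0.9]
width: 0.0454
```

Request:
{"op": "drive_tool", "data": {
  "steps": [
    {"linear": [-5,-40,0],"rotation": [0,0,0],"grip": -1},
    {"linear": [-9,-70,0],"rotation": [0,0,0],"grip": -1},
    {"linear": [-10,-79,0],"rotation": [0,0,0],"grip": -1},
    {"linear": [-10,-79,-20],"rotation": [0,0,0],"grip": -1},
    {"linear": [-10,-79,-45],"rotation": [0,0,0],"grip": -1},
    {"linear": [-10,-79,-65],"rotation": [0,0,0],"grip": -1},
    {"linear": [-10,-79,-70],"rotation": [0,0,0],"grip": -1},
    {"linear": [-10,-79,-70],"rotation": [0,0,0],"grip": -1}
  ]
}}

```text
t: 18.8
position: [0.5337, -0.3626, 0.0671]
tcp_rot: [-0.001, 0.903, 0.429, -0.0]
force: [-0.3, -0.2, -0.8]
width: 0.0455
```

```bash
python3 - <<'E'
from h import *
st()
E
```

```text
t 18.8 pos [ 533.7 -362.6   67.1] head -39.1 tz [-0.001  0.001 -1.   ] w 45.5 F [-0.3 -0.2 -0.8]
```

Request:
{"op": "drive_tool", "data": {
  "steps": [
    {"linear": [0,0,-10],"rotation": [0,0,0],"grip": -1},
    {"linear": [0,0,-20],"rotation": [0,0,0],"grip": -1},
    {"linear": [0,0,-28],"rotation": [0,0,0],"grip": -1},
    {"linear": [0,0,-33],"rotation": [0,0,0],"grip": -1},
    {"linear": [0,0,-35],"rotation": [0,0,0],"grip": -1},
    {"linear": [0,0,-36],"rotation": [0,0,0],"grip": -1},
    {"linear": [0,0,-36],"rotation": [0,0,0],"grip": -1},
    {"linear": [0,0,-36],"rotation": [0,0,0],"grip": -1}
  ]
}}

```text
t: 19.6
position: [0.5339, -0.3641, 0.0321]
tcp_rot: [0.0, 0.903, 0.429, 0.0]
force: [-0.4, 0.7, 2.8]
width: 0.0456
```

Request:
{"op": "drive_tool", "data": {
  "steps": [
    {"linear": [0,0,0],"rotation": [0,0,0],"grip": 0.1},
    {"linear": [0,0,0],"rotation": [0,0,0],"grip": 0.4},
    {"linear": [0,0,0],"rotation": [0,0,0],"grip": 0.65},
    {"linear": [0,0,5],"rotation": [0,0,0],"grip": 0.65},
    {"linear": [0,0,25],"rotation": [0,0,0],"grip": 0.65},
    {"linear": [0,0,60],"rotation": [0,0,0],"grip": 0.65},
    {"linear": [0,0,95],"rotation": [0,0,0],"grip": 0.8},
    {"linear": [0,0,110],"rotation": [0,0,0],"grip": 1}
  ]
}}

```text
t: 20.4
position: [0.5351, -0.3653, 0.1455]
tcp_rot: [0.002, 0.903, 0.429, 0.002]
force: [0.8, -0.2, -0.1]
width: 0.0797
```

```bash
python3 - <<'E'
from h import *
st(); p=camera("wrist"); save(p,"w7")
for n in ["shaker","egg_cup"]: print(n,[(np.round(d["at"],3).tolist(),round(d["confidence"],2)) for d in tip_of(p,n)[:2]])
E
```

```text
t 20.4 pos [ 535.1 -365.3  145.5] head -39.2 tz [ 0.005 -0.003 -1.   ] w 79.7 F [ 0.8 -0.2 -0.1]
shaker [([0.586, -0.294, 0.001], 0.75)]
egg_cup [([0.533, -0.366, 0.008], 0.8), ([0.433, -0.078, 0.002], 0.43)]
```

View pics/w7.png

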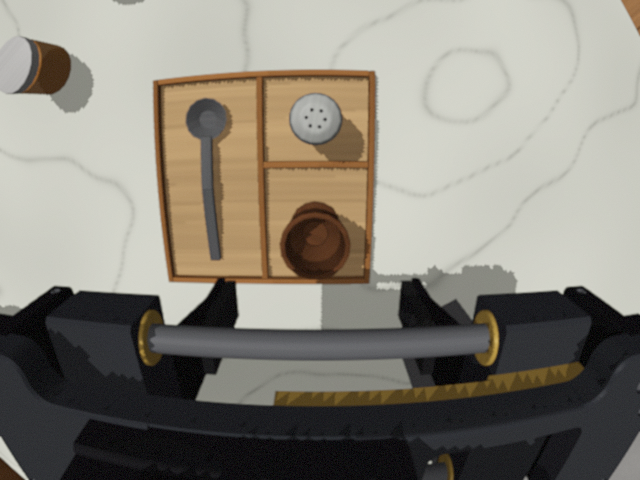

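Request:
{"op": "drive_tool", "data": {
  "steps": [
    {"linear": [3,45,0],"rotation": [0,0,5],"grip": 1},
    {"linear": [6,90,0],"rotation": [0,0,10],"grip": 1},
    {"linear": [9,135,0],"rotation": [0,0,15],"grip": 1},
    {"linear": [12,180,0],"rotation": [0,0,20],"grip": 1},
    {"linear": [15,225,0],"rotation": [0,0,25],"grip": 1},
    {"linear": [18,270,0],"rotation": [0,0,25],"grip": 1},
    {"linear": [21,300,0],"rotation": [0,0,25],"grip": 1},
    {"linear": [21,311,0],"rotation": [0,0,25],"grip": 1}
  ]
}}

```text
t: 21.35
position: [0.5537, -0.0477, 0.1393]
tcp_rot: [-0.002, 0.787, 0.617, -0.001]
force: [-0.0, 0.3, -0.8]
width: 0.087
```

Request:
{"op": "drive_tool", "data": {
  "steps": [
    {"linear": [0,0,-15],"rotation": [0,0,0],"grip": 1},
    {"linear": [0,0,-30],"rotation": [0,0,0],"grip": 1},
    {"linear": [0,0,-30],"rotation": [0,0,0],"grip": 1},
    {"linear": [0,0,-30],"rotation": [0,0,0],"grip": 1}
  ]
}}

```text
t: 21.75
position: [0.5538, -0.055, 0.1104]
tcp_rot: [-0.0, 0.79, 0.613, -0.001]
force: [-0.6, -0.1, 0.7]
width: 0.0871
```

```bash
python3 - <<'E'
from h import *
st(); p=camera("wrist"); save(p,"w8")
for n in ["ramekin"]: print(n,[(np.round(d["at"],3).tolist(),round(d["confidence"],2)) for d in tip_of(p,n)[:2]])
E
```

```text
t 21.75 pos [553.8 -55.  110.4] head -14.4 tz [-0.002 -0.001 -1.   ] w 87.1 F [-0.6 -0.1  0.7]
ramekin [([0.555, -0.051, 0.0], 0.63)]
```

View pics/w8.png

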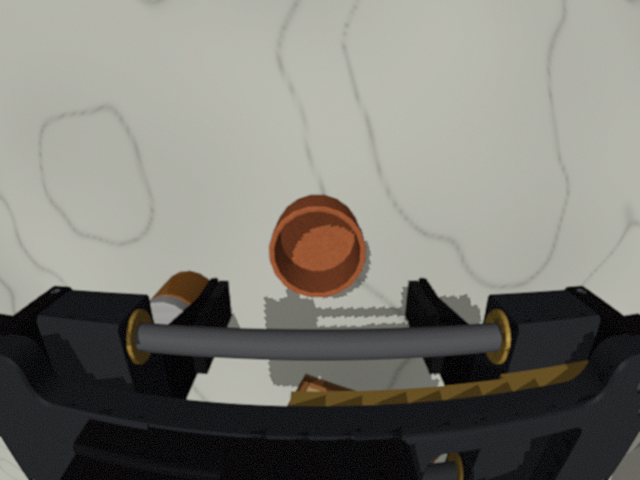

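Request:
{"op": "drive_tool", "data": {
  "steps": [
    {"linear": [0,1,-25],"rotation": [0,0,0],"grip": 1},
    {"linear": [0,1,-50],"rotation": [0,0,0],"grip": 1},
    {"linear": [0,1,-75],"rotation": [0,0,0],"grip": 1},
    {"linear": [0,1,-90],"rotation": [0,0,0],"grip": 1},
    {"linear": [0,1,-96],"rotation": [0,0,0],"grip": 1},
    {"linear": [0,1,-96],"rotation": [0,0,0],"grip": 1},
    {"linear": [0,1,-96],"rotation": [0,0,0],"grip": 0.7},
    {"linear": [0,1,-96],"rotation": [0,0,0],"grip": 0.5}
  ]
}}

```text
t: 22.65
position: [0.5559, -0.0519, 0.0168]
tcp_rot: [0.001, 0.789, 0.614, 0.001]
force: [0.4, -0.2, -0.2]
width: 0.0776
```

Request:
{"op": "drive_tool", "data": {
  "steps": [
    {"linear": [0,0,0],"rotation": [0,0,0],"grip": 0.2},
    {"linear": [0,0,0],"rotation": [0,0,0],"grip": -1},
    {"linear": [0,0,0],"rotation": [0,0,0],"grip": -1},
    {"linear": [0,0,0],"rotation": [0,0,0],"grip": -1},
    {"linear": [0,0,10],"rotation": [0,0,0],"grip": -1},
    {"linear": [0,0,35],"rotation": [0,0,0],"grip": -1},
    {"linear": [0,0,70],"rotation": [0,0,0],"grip": -1},
    {"linear": [0,0,100],"rotation": [0,0,0],"grip": -1}
  ]
}}

```text
t: 23.45
position: [0.5546, -0.0522, 0.117]
tcp_rot: [0.0, 0.789, 0.614, -0.0]
force: [-0.2, 0.1, -1.7]
width: 0.0637
```

Request:
{"op": "drive_tool", "data": {
  "steps": [
    {"linear": [-5,28,0],"rotation": [0,0,0],"grip": -1},
    {"linear": [-13,70,0],"rotation": [0,0,0],"grip": -1},
    {"linear": [-21,113,0],"rotation": [0,0,0],"grip": -1},
    {"linear": [-30,157,0],"rotation": [0,0,0],"grip": -1},
    {"linear": [-38,200,0],"rotation": [0,0,0],"grip": -1},
    {"linear": [-47,245,0],"rotation": [0,0,0],"grip": -1},
    {"linear": [-55,290,0],"rotation": [0,0,0],"grip": -1},
    {"linear": [-61,318,0],"rotation": [0,0,0],"grip": -1}
  ]
}}

```text
t: 24.25
position: [0.4922, 0.2704, 0.1157]
tcp_rot: [-0.001, 0.788, 0.616, 0.0]
force: [0.4, 0.6, -1.2]
width: 0.0638
```

Request:
{"op": "drive_tool", "data": {
  "steps": [
    {"linear": [-1,9,0],"rotation": [0,0,0],"grip": -1},
    {"linear": [-1,9,-15],"rotation": [0,0,0],"grip": -1},
    {"linear": [-1,9,-35],"rotation": [0,0,0],"grip": -1},
    {"linear": [-1,9,-50],"rotation": [0,0,0],"grip": -1},
    {"linear": [-1,9,-60],"rotation": [0,0,0],"grip": -1},
    {"linear": [-1,9,-60],"rotation": [0,0,0],"grip": -1}
  ]
}}

```text
t: 24.85
position: [0.492, 0.273, 0.0536]
tcp_rot: [0.0, 0.79, 0.614, -0.002]
force: [-0.3, -0.7, -1.7]
width: 0.0634
```

```bash
python3 - <<'E'
from h import *
st(); p=camera("wrist"); save(p,"w9")
E
```

```text
t 24.85 pos [492.  273.   53.6] head -14.3 tz [-0.003 -0.003 -1.   ] w 63.4 F [-0.3 -0.7 -1.7]
```

View pics/w9.png

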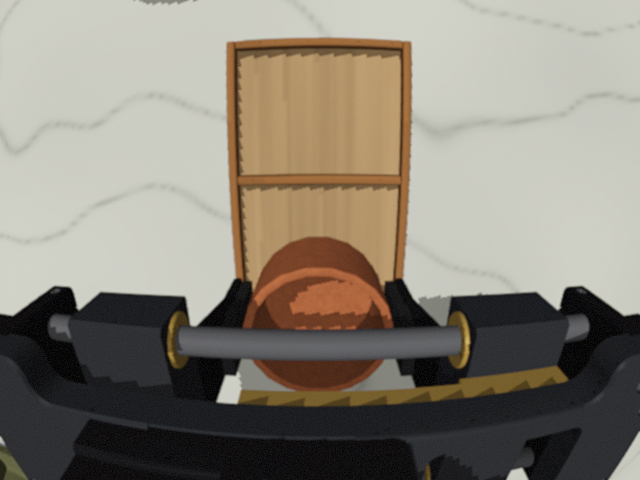

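Request:
{"op": "drive_tool", "data": {
  "steps": [
    {"linear": [0,0,-10],"rotation": [0,0,0],"grip": -1},
    {"linear": [0,0,-20],"rotation": [0,0,0],"grip": -1},
    {"linear": [0,0,-28],"rotation": [0,0,0],"grip": -1},
    {"linear": [0,0,-33],"rotation": [0,0,0],"grip": -1},
    {"linear": [0,0,-35],"rotation": [0,0,0],"grip": -1},
    {"linear": [0,0,-36],"rotation": [0,0,0],"grip": -1},
    {"linear": [0,0,-36],"rotation": [0,0,0],"grip": -1},
    {"linear": [0,0,-36],"rotation": [0,0,0],"grip": -1}
  ]
}}

```text
t: 25.7
position: [0.4926, 0.2751, 0.0202]
tcp_rot: [-0.0, 0.789, 0.614, -0.0]
force: [-2.5, -2.4, 5.5]
width: 0.0635
```

Request:
{"op": "drive_tool", "data": {
  "steps": [
    {"linear": [0,0,0],"rotation": [0,0,0],"grip": 0.55},
    {"linear": [0,0,0],"rotation": [0,0,0],"grip": 0.8},
    {"linear": [0,0,0],"rotation": [0,0,0],"grip": 0.9},
    {"linear": [0,0,5],"rotation": [0,0,0],"grip": 0.9},
    {"linear": [0,0,25],"rotation": [0,0,0],"grip": 0.9},
    {"linear": [0,0,60],"rotation": [0,0,0],"grip": 0.9},
    {"linear": [0,0,95],"rotation": [0,0,0],"grip": 0.9},
    {"linear": [0,0,120],"rotation": [0,0,0],"grip": 0.9}
  ]
}}

```text
t: 26.5
position: [0.4938, 0.2755, 0.1424]
tcp_rot: [0.0, 0.789, 0.614, 0.002]
force: [0.8, 0.6, 0.7]
width: 0.0828
```

Request:
{"op": "drive_tool", "data": {
  "steps": [
    {"linear": [0,-45,0],"rotation": [0,0,0],"grip": 0.9},
    {"linear": [0,-90,0],"rotation": [0,0,0],"grip": 0.9},
    {"linear": [0,-135,0],"rotation": [0,0,0],"grip": 0.9},
    {"linear": [-5,-180,0],"rotation": [0,0,0],"grip": 0.9},
    {"linear": [-15,-225,0],"rotation": [0,0,0],"grip": 0.9},
    {"linear": [-27,-270,0],"rotation": [0,0,0],"grip": 0.9},
    {"linear": [-40,-310,0],"rotation": [0,0,0],"grip": 0.9},
    {"linear": [-50,-345,0],"rotation": [0,0,0],"grip": 0.9}
  ]
}}

```text
t: 27.3
position: [0.442, -0.0721, 0.1399]
tcp_rot: [0.0, 0.79, 0.614, 0.001]
force: [0.8, -0.0, -0.3]
width: 0.0826
```

Request:
{"op": "drive_tool", "data": {
  "steps": [
    {"linear": [-7,-14,-15],"rotation": [0,0,0],"grip": 0.9},
    {"linear": [-7,-14,-30],"rotation": [0,0,0],"grip": 0.9},
    {"linear": [-7,-14,-30],"rotation": [0,0,0],"grip": 0.9},
    {"linear": [-7,-14,-30],"rotation": [0,0,0],"grip": 0.9}
  ]
}}

```text
t: 27.7
position: [0.436, -0.0837, 0.11]
tcp_rot: [0.0, 0.789, 0.614, 0.0]
force: [-0.1, 0.6, 0.4]
width: 0.0826
```

```bash
python3 - <<'E'
from h import *
st(); p=camera("wrist"); save(p,"w10")
for n in ["jam_jar"]: print(n,[(np.round(d["at"],3).tolist(),round(d["confidence"],2)) for d in tip_of(p,n)[:2]])
E
```

```text
t 27.7 pos [436.  -83.7 110. ] head -14.2 tz [ 0. -0. -1.] w 82.6 F [-0.1  0.6  0.4]
jam_jar [([0.438, -0.085, 0.002], 0.89)]
```

View pics/w10.png

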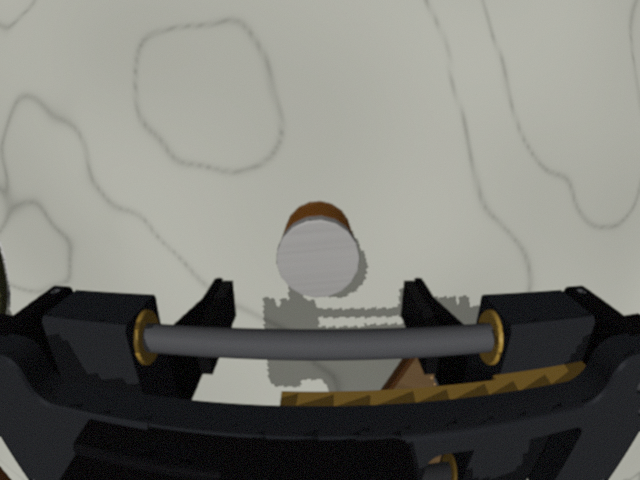

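Centred on the jar. Descend to z ≈ 17 mm and grip.

Request:
{"op": "drive_tool", "data": {
  "steps": [
    {"linear": [1,0,-25],"rotation": [0,0,0],"grip": 0.9},
    {"linear": [1,0,-50],"rotation": [0,0,0],"grip": 0.9},
    {"linear": [1,0,-75],"rotation": [0,0,0],"grip": 0.9},
    {"linear": [1,0,-88],"rotation": [0,0,0],"grip": 0.9},
    {"linear": [1,0,-93],"rotation": [0,0,0],"grip": 0.9},
    {"linear": [1,0,-93],"rotation": [0,0,0],"grip": 0.6},
    {"linear": [1,0,-93],"rotation": [0,0,0],"grip": 0.4},
    {"linear": [1,0,-93],"rotation": [0,0,0],"grip": 0.2}
  ]
}}

```text
t: 28.6
position: [0.4378, -0.0838, 0.0176]
tcp_rot: [0.0, 0.789, 0.614, 0.001]
force: [0.4, -0.1, -0.7]
width: 0.0661
```

Request:
{"op": "drive_tool", "data": {
  "steps": [
    {"linear": [0,0,0],"rotation": [0,0,0],"grip": 0},
    {"linear": [0,0,0],"rotation": [0,0,0],"grip": -1},
    {"linear": [0,0,0],"rotation": [0,0,0],"grip": -1},
    {"linear": [0,0,0],"rotation": [0,0,0],"grip": -1},
    {"linear": [0,0,10],"rotation": [0,0,0],"grip": -1},
    {"linear": [0,0,35],"rotation": [0,0,0],"grip": -1},
    {"linear": [0,0,70],"rotation": [0,0,0],"grip": -1},
    {"linear": [0,0,110],"rotation": [0,0,0],"grip": -1}
  ]
}}

```text
t: 29.4
position: [0.4356, -0.0843, 0.1273]
tcp_rot: [-0.0, 0.789, 0.614, -0.001]
force: [1.1, 1.0, -1.8]
width: 0.0502
```

Request:
{"op": "drive_tool", "data": {
  "steps": [
    {"linear": [12,28,0],"rotation": [0,0,0],"grip": -1},
    {"linear": [25,70,0],"rotation": [0,0,0],"grip": -1},
    {"linear": [35,113,0],"rotation": [0,0,0],"grip": -1},
    {"linear": [42,157,0],"rotation": [0,0,0],"grip": -1},
    {"linear": [48,200,0],"rotation": [0,0,0],"grip": -1},
    {"linear": [54,245,0],"rotation": [0,0,0],"grip": -1},
    {"linear": [60,290,0],"rotation": [0,0,0],"grip": -1},
    {"linear": [66,335,0],"rotation": [0,0,0],"grip": -1}
  ]
}}

```text
t: 30.2
position: [0.5028, 0.2528, 0.1268]
tcp_rot: [0.0, 0.789, 0.614, 0.0]
force: [1.3, -1.3, -1.1]
width: 0.05
```

Request:
{"op": "drive_tool", "data": {
  "steps": [
    {"linear": [5,45,0],"rotation": [0,0,0],"grip": -1},
    {"linear": [9,85,0],"rotation": [0,0,0],"grip": -1},
    {"linear": [11,108,0],"rotation": [0,0,0],"grip": -1},
    {"linear": [11,108,-15],"rotation": [0,0,0],"grip": -1},
    {"linear": [11,108,-35],"rotation": [0,0,0],"grip": -1},
    {"linear": [11,108,-55],"rotation": [0,0,0],"grip": -1},
    {"linear": [11,108,-65],"rotation": [0,0,0],"grip": -1},
    {"linear": [11,108,-65],"rotation": [0,0,0],"grip": -1}
  ]
}}

```text
t: 31.0
position: [0.5126, 0.3574, 0.0597]
tcp_rot: [0.0, 0.789, 0.614, -0.002]
force: [-0.3, 0.2, -2.0]
width: 0.0502
```

```bash
python3 - <<'E'
from h import *
st(); p=camera("wrist"); save(p,"w11")
E
```

```text
t 31.0 pos [512.6 357.4  59.7] head -14.2 tz [-0.003 -0.003 -1.   ] w 50.2 F [-0.3  0.2 -2. ]
```

View pics/w11.png

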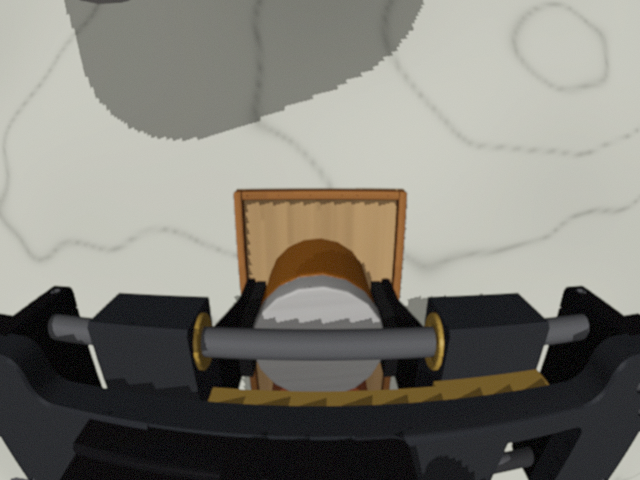

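Request:
{"op": "drive_tool", "data": {
  "steps": [
    {"linear": [0,0,-12],"rotation": [0,0,0],"grip": -1},
    {"linear": [0,0,-24],"rotation": [0,0,0],"grip": -1},
    {"linear": [0,0,-32],"rotation": [0,0,0],"grip": -1},
    {"linear": [0,0,-37],"rotation": [0,0,0],"grip": -1},
    {"linear": [0,0,-40],"rotation": [0,0,0],"grip": -1},
    {"linear": [0,0,-41],"rotation": [0,0,0],"grip": -1},
    {"linear": [0,0,-41],"rotation": [0,0,0],"grip": -1},
    {"linear": [0,0,-41],"rotation": [0,0,0],"grip": -1}
  ]
}}

```text
t: 31.85
position: [0.514, 0.3593, 0.021]
tcp_rot: [0.0, 0.789, 0.614, 0.0]
force: [-1.1, -0.7, 1.8]
width: 0.0498
```

Request:
{"op": "drive_tool", "data": {
  "steps": [
    {"linear": [0,0,0],"rotation": [0,0,0],"grip": 0.25},
    {"linear": [0,0,0],"rotation": [0,0,0],"grip": 0.6},
    {"linear": [0,0,0],"rotation": [0,0,0],"grip": 0.7},
    {"linear": [0,0,5],"rotation": [0,0,0],"grip": 0.7},
    {"linear": [0,0,25],"rotation": [0,0,0],"grip": 0.7},
    {"linear": [0,0,60],"rotation": [0,0,0],"grip": 0.7},
    {"linear": [0,0,100],"rotation": [0,0,0],"grip": 0.7},
    {"linear": [0,0,140],"rotation": [0,0,0],"grip": 0.7}
  ]
}}

```text
t: 32.65
position: [0.5137, 0.3589, 0.1622]
tcp_rot: [0.0, 0.789, 0.614, 0.0]
force: [1.1, -0.2, -0.8]
width: 0.0739
```

Request:
{"op": "drive_tool", "data": {
  "steps": [
    {"linear": [0,-40,0],"rotation": [0,0,0],"grip": 0.7},
    {"linear": [0,-80,0],"rotation": [0,0,0],"grip": 0.7},
    {"linear": [0,-120,0],"rotation": [0,0,0],"grip": 0.7},
    {"linear": [0,-160,0],"rotation": [0,0,0],"grip": 0.7},
    {"linear": [0,-200,0],"rotation": [0,0,0],"grip": 0.7},
    {"linear": [0,-240,0],"rotation": [0,0,0],"grip": 0.7},
    {"linear": [0,-280,0],"rotation": [0,0,0],"grip": 0.7},
    {"linear": [0,-320,0],"rotation": [0,0,0],"grip": 0.7}
  ]
}}

```text
t: 33.45
position: [0.5137, 0.0375, 0.1611]
tcp_rot: [0.0, 0.789, 0.614, 0.001]
force: [0.7, 0.3, -0.1]
width: 0.074
```

```bash
python3 - <<'E'
from h import *
st()
Ce,ae=np.array([.5229,-.3069]),np.radians(-39.2)
Ct,at=np.array([.5019,.3120]),np.arctan2(.2425,-.970)
def loc(P,C,a): d=np.array(P[:2])-C; return np.round([d@[np.cos(a),np.sin(a)],d@[-np.sin(a),np.cos(a)]],3)
for c in ["top","side"]:
    p=camera(c); save(p,c+"9")
    for n,C,a in [("egg_cup",Ce,ae),("shaker",Ce,ae),("spoon",Ce,ae),("ramekin",Ct,at),("jam_jar",Ct,at)]:
        print(c,n,[(loc(d["at"],C,a),round(d["at"][2],3),round(d["confidence"],2)) for d in tip_of(p,n)[:2]])
    for n in ["caddy","clamp_jar","dustpan"]: print(n,[(np.round(d["at"],3).tolist(),round(d["confidence"],2)) for d in tip_of(p,n)[:1]])
    if c=="top": t=p["frame"]
    else: sd=p["frame"]
im=np.hstack([cv2.resize(t[180:320,180:480],(400,187))]); a=cv2.resize(sd[130:410,230:430],(400,560))
b=np.zeros((560,400,3),np.uint8); b[:187]=im
cv2.imwrite("pics/fin.png",np.hstack([b,a])[:,:,::-1])
E
```

```text
t 33.45 pos [513.7  37.5 161.1] head -14.2 tz [ 0.001  0.001 -1.   ] w 74.0 F [ 0.7  0.3 -0.1]
top egg_cup [(array([ 0.041, -0.046]), 0.002, 0.69)]
top shaker [(array([0.046, 0.05 ]), 0.007, 0.41)]
top spoon []
top ramekin [(array([0.003, 0.039]), 0.007, 0.79)]
top jam_jar [(array([-0.001, -0.049]), 0.006, 0.57)]
caddy [([0.487, 0.636, 0.001], 0.79)]
clamp_jar [([0.38, -0.562, -0.001], 0.68)]
dustpan [([0.544, -0.58, 0.002], 0.72)]
side egg_cup [(array([ 0.048, -0.035]), 0.003, 0.63)]
side shaker [(array([0.048, 0.049]), 0.0, 0.66), (array([ 0.051, -0.286]), -0.0, 0.62)]
side spoon [(array([-0.039,  0.003]), 0.007, 0.5)]
side ramekin [(array([-0.   ,  0.047]), 0.001, 0.53)]
side jam_jar [(array([ 0.001, -0.05 ]), 0.003, 0.71), (array([-0.195,  0.646]), 0.001, 0.58)]
caddy [([0.49, 0.636, 0.002], 0.68)]
clamp_jar [([0.384, -0.562, -0.003], 0.76)]
dustpan [([0.543, -0.58, 0.001], 0.89)]
```

View pics/fin.png

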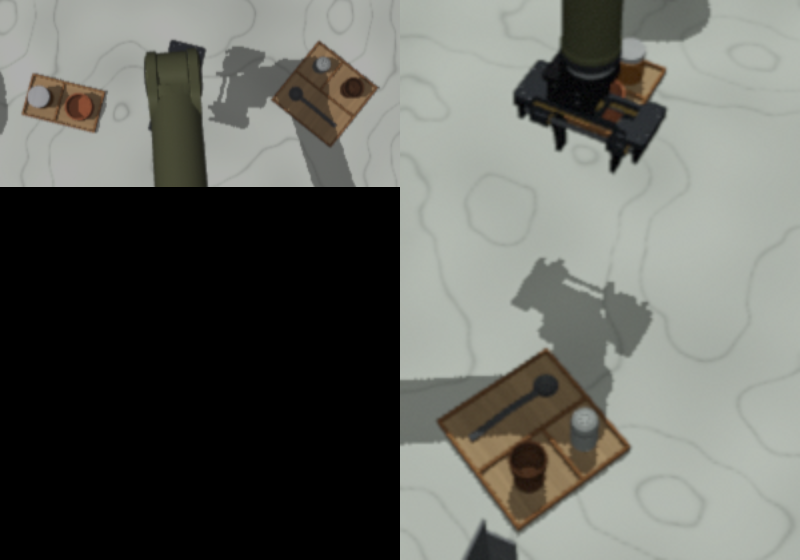

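All five things stand in their bays and the bystanders have not moved; handing in.

```bash
python3 -c "
from plant import *
print(close_job())"
```

```text
the job is handed in; nothing more can be done
None
```

Both trays are made up and the job is handed in; the arm's part took about 33.5 s of the 106 s allowed. On the egg tray are the spoon (bowl up, along the long bay), the egg cup and the shaker. On the toast tray are the ramekin and the jam jar.

- **Final positions:** my last look with the top and side cameras put every piece it found inside its bay limits and upright. I judged uprightness by eye.
- **Caddy, clamp jar and dustpan:** they read within a few mm of where they started.
- **Handling:** each piece was lowered under grip. The highest force in the readings at the end of the moves was about 6 N, at the ramekin placing.
- **Disagreements:** the top and side cameras differed by about 13 mm on the egg cup and 8 mm on the ramekin, which was partly hidden by the arm in the side view. All of these readings were inside the limits. The networks missed the spoon in the top view and in one wrist view, but the side view and the pictures confirm it.

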